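# Hold the propagation case open for misting

### The arm

A 6-joint arm with a two-finger parallel gripper is mounted at the origin on the work surface. World frame = base frame: x ahead of the robot, y to its left, z up, the work surface at z = 0. Lengths are in m, angles in degrees, forces in N, time in s.
With the tool pointing down it reaches from about 0.4 to 0.825 m from the base axis. Payload 7 kg.
Tool frame: the origin (TCP) lies on the centre line of the jaws, within the pads' length; the fingertips stand 17 mm ahead of it and the grasp point (between the pads) lies 2 mm behind it; y points along the fingers, z is the direction in which the jaws open and shut, and the axes are right-handed (so a half turn about y gives the same grasp; the last joint's range is limited). The gripper opens to 88 mm and grips with 3 to 60 N. Pads are 19 mm wide; open, the fingers measure 130 mm over their backs; the gripper's body (78 mm by 193 mm) begins 47 mm behind the grasp point.
Start: joints at [84.574, 20.546, 0.682, 0, -70.136, -16.507], TCP at [0.252, 0.626, 0.244] pointing down, gripper open.
Joint ranges: [-176.03, 176.03], [-82.01, 121.73], [-58.28, 71.71], [-173.87, 95.51], [-174.79, -0.11], [-173.66, 173.66]. Speed limits (degrees/s): [136.94, 136.94, 172.46, 180, 180, 180].

### API

Orientations are given as [roll, pitch, yaw] about the fixed x, y, z axes, in that order (R = Rz(yaw) Ry(pitch) Rx(roll)).
In Python, from plant import r, capture, camera_info gives the robot as it stands. The module is installed in compiled form; this text tells all that it offers.
- The arm moves only by the tool apply_moves, never from a script. Its argument "deltas" is a list of rows, each an object of numbers: "tx", "ty", "tz": the shift along the tool's x, y, z in m; "turn": the turn about the tool's y in rad; "gripper": the finger opening in m, from 0 to 0.0876. A call has 1 to 5 rows; each row is the pose to reach, as a shift and turn from the pose commanded when the call began, along the tool's axes at that moment; what a row does not reach only later rows make up. A row lasts 1/10 s, in which the tool goes at most 50 mm and 8.59 degrees, less where a joint would pass 70% of its speed; a pose out of reach is approached as far as the arm can. A call with a gripper value outside its range is refused whole. The fingers move at their own pace and stop on an object; "newtons" is the grip in N (left out, the last holds). Time passes only in rows, so rows that repeat a pose let the fingers close. It gives the time, the measured TCP pose, the force and the opening at its end, in the units of the state.
- r.get_state(): the state, without advancing time (a new reading comes with each control period).
- capture(name): name is "side" or "top" or "wrist"; returns (picture, depth): 480x640x3 uint8, red, green, blue; 480x640 float32, m along the optical axis (not along the pixel's ray), 0 where there is no reading.
- camera_info(name): a dict with "K" (3x3 intrinsics, pixels), "k1" (the pictures are not rectified: a ray, as slopes to the right and down, at radius r is drawn at 1 + k1 r^2 times it, then the intrinsics apply), "eye" and "orientation" of the camera in the world; the wrist camera has in their place "tool_from_camera" (4x4, takes a point from camera to tool coordinates, whose origin is the TCP and whose axes are the tool frame's). Camera axes: x right, y up, looking along -z (the intrinsics and any distortion apply to the point x, -y, -z); pixel columns grow to the right and rows downward; lengths in m; the calibration is good to about 2 mm. A picture is of the moment at which its call begins: read the wrist's pose just before it. camera_info takes no time and is no camera call.
- r.close_job(): hands the job in, once; it reports no verdict.
The state is a dict: "time_s": time; "joints": joint angles; "qd": joint speeds; "joint_torque": joint torques, N m; "tcp_pos": TCP position; "eef_rot": TCP orientation; "contact_force": force on the tool from outside, world axes, zero at the start; "moment": the same for the moment, N m; "gripper_width": finger opening in m.
Only numpy, scipy, OpenCV 4.12 (cv2) and the standard library are available. Lean on these libraries where they do the work, as an engineer would, in place of code of your own. Each camera call takes 0.05 s, during which the arm holds its last target.

### The job

Somebody has left a little potted succulent on the lid of the propagation case: lift it off and set it down upright in the white tray beside the case. Then raise the case's lid with the gripper until it stands open at 45 degrees and finish while still holding it there, because it falls shut by itself and the cuttings inside are about to be misted. Do not drop the succulent, and leave the bonsai, the spray bottle and the clear tool tote where they are.

Things in the scene. Friction and masses are not known exactly. Their poses are not given: they have to be found in the camera images.
- case: Propagation case: pine box fixed to the bench, 250 (x) x 320 (y) x 120 (z) mm, walls 15 mm, cuttings inside, closed by the lid. Origin: centre of its underside; z up, x from the knob side to the hinge side (away from the robot, yaw within 15 degrees), y along the hinge.
- lid (a joint): Opening angle of the lid, rad: 0 shut (level on the box), grows as the knob edge rises, 0.785 = 45 degrees, stop at 1.9. Pine batten frame 14 mm thick under a flat clear 4 mm sheet, 262 x 330 x 18 mm, about 0.45 kg; it projects 12 mm past the box on the knob side and 5 mm at each end. No catch; hinge free, so it falls shut when let go.
- lid_hinge (a point): Middle of the hinge line, which runs along the case's y axis: at the top edge of the far wall, 125 mm along the case's x from its origin, 120 mm up, level with the underside of the shut lid.
- lid_knob (a point): Middle of the head of the dark wooden round knob at the middle of the lid's robot-side edge: head 30 mm diameter, 13 to 36 mm above the lid's top face, dome to 40; this point 26 mm above that face. Lid shut: 243 mm from the hinge line towards the robot (case -x), 44 mm above it; turns with the lid. Pinched along the case's y, it turns easily between the fingers as the lid rises.
- succulent_center (a point): Centre of the potted succulent, 40 mm above the pot's underside. Round terracotta-coloured pot 56 mm high, 40 mm wide at the foot, 49 mm higher up, with an upright rim band 56 mm wide from 38 to 56 mm up (grip it there); grey-green rosette within the rim to 80 mm. About 0.12 kg. Starts loose on the lid's clear sheet, 138 mm above the bench.
- succulent: The same potted succulent; origin at the centre of its underside, z up through the plant.
- tray: White plastic plant tray, loose, 0.35 kg, open on top, 220 (x) x 160 (y) x 25 (z) mm, walls and floor 4 mm. Origin: centre of its underside. It stands on the bench to the left or the right of the case (the tote is on the other side).
- tote: Bystander: clear open plastic tote with blue handles and hand tools inside, 200 x 150 x 100 mm, beside the case, on the side opposite the tray. Origin: centre of its underside.
- bonsai: Bystander: small bonsai in a slate-grey round pot, 112 mm across and about 200 mm tall, standing at the far end of the tray or of the tote. Origin: centre of its underside.
- mister: Bystander: pale spray bottle with a green head, 68 mm diameter, 161 mm tall, on the side opposite the bonsai. Origin: centre of its underside.
There are look-alikes about, which are no part of the job. Leave any pink, red or yellow look-alike of the succulent alone.

How it is judged:
By the outcome, as a careful person would: the job done as asked, in the order asked, and still so for the second after the job is handed in, while the arm keeps its last pose, push and grip.
It also fails if it takes over 58 s, if anything falls off the work surface, if the arm or the gripper's body presses on something with over 40 N, if the wrist force passes 120 N, or if a joint passes its speed limit or range.

## Working session

There is one attempt and no reset: what is moved stays moved. The work goes in short steps, Python scripts to look and compute and a tool call to move; the robot and the scene stay as the last step left them, time stands still between calls to the robot, and variables do not carry over. Pictures are saved under pics/ and viewed, and the job is handed in when it is done.

Besides the shell and the picture viewer there is one more tool, called after "Request:" as name(argument=value, ...), one argument or row to a line, values as JSON. apply_moves: Moves the arm, as the interface text tells. Its arguments: {"type":"object","properties":{"deltas":{"type":"array","items":{"type":"object","properties":{"tx":{"type":"number"},"ty":{"type":"number"},"tz":{"type":"number"},"turn":{"type":"number"},"gripper":{"type":"number"}}}},"newtons":{"type":"number"}},"required":["deltas"]}

```bash
mkdir -p pics; cat > h.py <<'E'
import numpy as np,cv2
from scipy.spatial.transform import Rotation as R
from plant import r,capture,camera_info
def cam(name,st=None):
    i=camera_info(name)
    if 'eye' in i:
        o=i['orientation']; o=np.array(o,float)
        Rm=o if o.shape==(3,3) else R.from_euler('xyz',o,degrees=True).as_matrix()
        return i,Rm,np.array(i['eye'])
    st=st or r.get_state()
    T=np.array(i['tool_from_camera']); Rt=R.from_euler('xyz',st['eef_rot'],degrees=True).as_matrix()
    return i,Rt@T[:3,:3],Rt@T[:3,3]+np.array(st['tcp_pos'])
def rays(i,uv):
    K=np.array(i['K']); d=np.array([i['k1'],0,0,0,0],float)
    return cv2.undistortPoints(np.array(uv,float).reshape(-1,1,2),K,d).reshape(-1,2)
def cloud(name,depth,st=None):
    i,Rm,e=cam(name,st)
    v,u=np.mgrid[:480,:640]
    s=rays(i,np.stack([u.ravel(),v.ravel()],1)); z=depth.ravel()
    p=np.stack([s[:,0]*z,-s[:,1]*z,-z],1)@Rm.T+e
    p[z==0]=np.nan
    return p.reshape(480,640,3)
def shot(name,tag):
    st=r.get_state() if name=='wrist' else None
    p,d=capture(name); cv2.imwrite(f'pics/{tag}.png',p[:,:,::-1]); c=cloud(name,d,st); np.savez(f'pics/{tag}.npz',p=p,c=c); return p,c
E
python3 - <<'E'
from h import *
for n in ['side','top','wrist']: print(n,camera_info(n))
shot('side','s0');shot('top','t0')
print(r.get_state())
E
```

```text
side {'K': array([[474.15114744,   0.        , 316.50993441],
       [  0.        , 474.15114744, 238.28954346],
       [  0.        ,   0.        ,   1.        ]]), 'k1': -0.11928522366965401, 'eye': array([0.83853232, 0.40038409, 0.78946879]), 'orientation': array([ 35.01059569,   0.38155013, 145.0759604 ])}
top {'K': array([[579.64083204,   0.        , 313.86167027],
       [  0.        , 579.64083204, 242.37732003],
       [  0.        ,   0.        ,   1.        ]]), 'k1': -0.09428418906110533, 'eye': array([0.39836361, 0.00953722, 1.13053443]), 'orientation': array([ 10.42728016,   0.11727177, -89.18545276])}
wrist {'K': array([[337.00470951,   0.        , 318.84640044],
       [  0.        , 337.00470951, 238.28617854],
       [  0.        ,   0.        ,   1.        ]]), 'k1': -0.0298985824307306, 'tool_from_camera': array([[-1.11871086e-03, -9.69007262e-01, -2.47029703e-01,
        -6.62597553e-02],
       [-4.82224532e-04,  2.47030351e-01, -9.69007623e-01,
        -1.40014571e-01],
       [ 9.99999258e-01, -9.64915564e-04, -7.43634609e-04,
         2.73535435e-04],
       [ 0.00000000e+00,  0.00000000e+00,  0.00000000e+00,
         1.00000000e+00]])}
{'time_s': 0.1, 'joints': array([ 8.45738204e+01,  2.05891218e+01,  6.40245497e-01, -1.61786901e-02,
       -7.01376891e+01, -1.65062182e+01]), 'qd': array([-0.02768365, -0.1244944 ,  0.07661076,  0.09726373,  0.07577896,
        0.04617585]), 'joint_torque': array([-7.89879505e-04, -5.84162092e+01,  2.93751007e+01,  7.01555461e+00,
        1.01270154e-02, -5.08091250e-05]), 'tcp_pos': array([0.25200663, 0.6257534 , 0.24271035]), 'eef_rot': array([-8.99126805e+01,  1.00139224e-02,  1.58062101e+02]), 'contact_force': array([0.06198498, 0.33828861, 0.68661072]), 'moment': array([-0.01840127,  0.04843467, -0.0103571 ]), 'gripper_width': 0.08752432167357366}
```

View pics/s0.png

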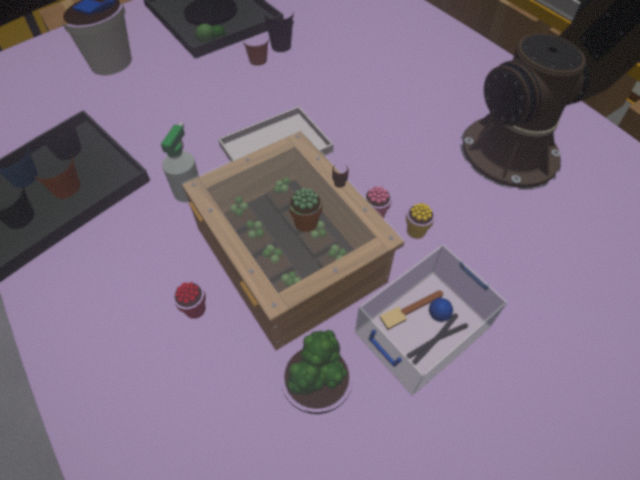

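View pics/t0.png

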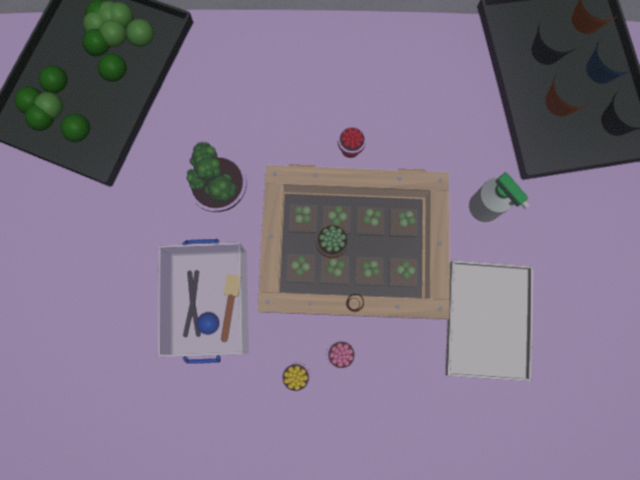

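The side view shows the case with the succulent on the lid, the tray at the back and the tote in front. In the top view the succulent is at about (333,240), the knob at (355,302), the lid's corners at (266,167), (448,170), (448,317) and (260,312), and the tray at (450,262)–(531,378). The pink and yellow look-alikes stand in front of the case and the red one behind it. I'll enlarge this.

```bash
python3 - <<'E'
import cv2
a=cv2.imread('pics/t0.png')
cv2.imwrite('pics/t0a.png',cv2.resize(a[155:335,250:450],(800,720)[:2],interpolation=cv2.INTER_CUBIC)[:,:] if 0 else cv2.resize(a[160:330,250:460],None,fx=3.5,fy=3.5,interpolation=cv2.INTER_CUBIC))
cv2.imwrite('pics/t0b.png',cv2.resize(a[250:390,430:550],None,fx=4,fy=4,interpolation=cv2.INTER_CUBIC))
E
```

```text
(no output)
```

View pics/t0a.png

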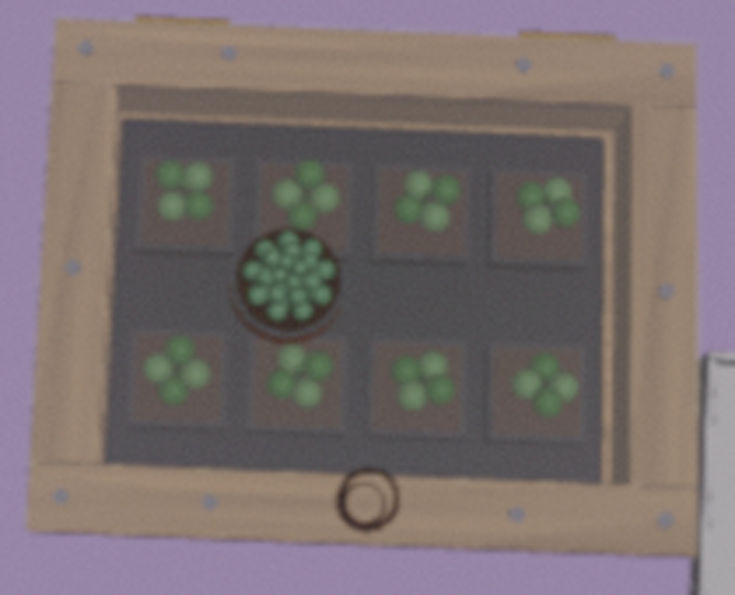

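View pics/t0b.png

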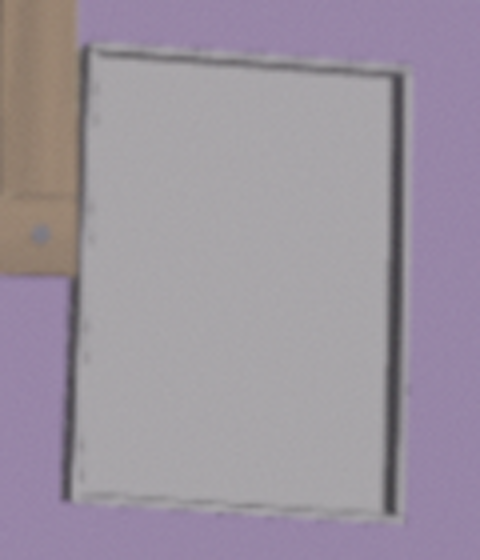

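```bash
cat >> h.py <<'E'
def onplane(name,uv,z,st=None):
    i,Rm,e=cam(name,st); s=rays(i,uv); d=np.c_[s[:,0],-s[:,1],-np.ones(len(s))]@Rm.T
    return e+d*((z-e[2])/d[:,2])[:,None]
E
python3 - <<'E'
from h import *
np.set_printoptions(precision=4,suppress=True)
a=np.array([[57,20],[695,45],[697,555],[29,530]])/3.5+[250,160]
L=onplane('top',a-0.4,0.138);print('lid',L)
print([np.linalg.norm(L[i]-L[(i+1)%4]) for i in range(4)],L.mean(0))
w=L[0]-L[1]; w2=L[3]-L[2]; print('yaw',[np.degrees(np.arctan2(-q[0],q[1])) for q in (w,w2)])
print('pot',onplane('top',np.array([[289,280]])/3.5+[250-.4,160-.4],0.194))
print('knob',onplane('top',np.array([[368,498]])/3.5+[250-.4,160-.4],0.170))
a=np.array([[87,45],[412,66],[402,521],[66,500]])/4+[430,250]
L=onplane('top',a-0.4,0.025);print('tray',L,L.mean(0));print([np.linalg.norm(L[i]-L[(i+1)%4]) for i in range(4)])
c=np.load('pics/t0.npz')['c']
print('depth pot',c[240,333],c[232,333],c[252,333],'lid',c[300,300],c[180,300],'knob',c[302,355],'tray',c[320,490])
c=np.load('pics/s0.npz')['c']; 
m=(np.abs(c[...,2]-.18)<.06)
print(c[205,306],c[222,306])
E
```

```text
lid [[ 0.72    0.102   0.138 ]
 [ 0.7117 -0.2246  0.138 ]
 [ 0.4523 -0.2184  0.138 ]
 [ 0.4604  0.1081  0.138 ]]
[np.float64(0.3267411135970707), np.float64(0.2594037660887504), np.float64(0.3266014234862717), np.float64(0.2596100307549339)] [ 0.5861 -0.0583  0.138 ]
yaw [np.float64(-1.4572154712887344), np.float64(-1.4210738255972462)]
pot [[ 0.5757 -0.0161  0.194 ]]
knob [[ 0.4758 -0.0551  0.17  ]]
tray [[ 0.5691 -0.2522  0.025 ]
 [ 0.5606 -0.4126  0.025 ]
 [ 0.343  -0.398   0.025 ]
 [ 0.3527 -0.2373  0.025 ]] [ 0.4564 -0.325   0.025 ]
[np.float64(0.16057865938393576), np.float64(0.2180573886222982), np.float64(0.16106604983232928), np.float64(0.21688208929753905)]
depth pot [ 0.5705 -0.0168  0.2183] [ 0.5843 -0.0168  0.2149] [ 0.555  -0.0176  0.1947] lid [0.4802 0.0364 0.1395] [0.6928 0.0404 0.1401] knob [ 0.4782 -0.0577  0.1383] tray [ 0.4565 -0.3295  0.007 ]
[ 0.5828 -0.0019  0.2021] [0.5893 0.0063 0.1709]
```

```bash
cat > d.py <<'E'
import sys
from h import *
def delta(t,yaw):
    st=r.get_state(); Rt=R.from_euler('xyz',st['eef_rot'],degrees=True).as_matrix()
    d=Rt.T@(np.array(t)-st['tcp_pos']); dy=(yaw-st['eef_rot'][2]+180)%360-180
    print(st['time_s'],st['tcp_pos'].round(4),st['eef_rot'].round(2),'F',st['contact_force'].round(2),'w',round(st['gripper_width'],4))
    print('tx %.4f ty %.4f tz %.4f turn %.4f'%(*d,-np.radians(dy)), 'dist',np.linalg.norm(d).round(3))
a=list(map(float,sys.argv[1:]))
delta(a[:3],a[3])
E
python3 d.py 0.575 -0.016 0.30 178.55
```

```text
0.1 [0.252  0.6258 0.2427] [-8.9910e+01  1.0000e-02  1.5806e+02] F [0.06 0.34 0.69] w 0.0875
tx -0.5394 ty -0.0565 tz 0.4747 turn -0.3576 dist 0.721
```

Request:
apply_moves(
  deltas=[
    {"tx": -0.02,"ty": -0.03,"tz": 0.02},
    {"tx": -0.05,"ty": -0.057,"tz": 0.045},
    {"tx": -0.085,"ty": -0.057,"tz": 0.075},
    {"tx": -0.12,"ty": -0.057,"tz": 0.105},
    {"tx": -0.155,"ty": -0.057,"tz": 0.137},
  ],
)

```text
invalid input at $.deltas[0]: expected keys tx, ty, tz, turn, gripper
```

Request:
apply_moves(
  deltas=[
    {"tx": -0.037,"tz": 0.032},
    {"tx": -0.073,"tz": 0.065},
    {"tx": -0.11,"tz": 0.097},
    {"tx": -0.146,"tz": 0.129},
    {"tx": -0.18,"tz": 0.16},
  ],
)

```text
invalid input at $.deltas[0]: expected keys tx, ty, tz, turn, gripper
```

Request:
apply_moves(
  deltas=[
    {"tx": -0.037,"tz": 0.032},
    {"tx": -0.073,"tz": 0.065},
    {"tx": -0.11,"tz": 0.097},
    {"tx": -0.146,"tz": 0.129},
    {"tx": -0.17,"tz": 0.15},
  ],
)

```text
invalid input at $.deltas[0]: expected keys tx, ty, tz, turn, gripper
```

All five keys are needed in every row.

Request:
apply_moves(
  deltas=[
    {"tx": -0.02,"ty": -0.03,"tz": 0.02,"turn": 0,"gripper": 0.0876},
    {"tx": -0.05,"ty": -0.057,"tz": 0.045,"turn": 0,"gripper": 0.0876},
    {"tx": -0.085,"ty": -0.057,"tz": 0.075,"turn": 0,"gripper": 0.0876},
    {"tx": -0.12,"ty": -0.057,"tz": 0.105,"turn": 0,"gripper": 0.0876},
    {"tx": -0.155,"ty": -0.057,"tz": 0.137,"turn": 0,"gripper": 0.0876},
  ],
)

```text
time_s: 0.6
tcp_pos: [0.3451, 0.4395, 0.3003]
eef_rot: [-90.0, -0.0, 158.1]
contact_force: [0.2, -0.0, -0.4]
gripper_width: 0.0875
```

Request:
apply_moves(
  deltas=[
    {"tx": -0.037,"ty": 0,"tz": 0.032,"turn": 0,"gripper": 0.0876},
    {"tx": -0.073,"ty": 0,"tz": 0.065,"turn": 0,"gripper": 0.0876},
    {"tx": -0.11,"ty": 0,"tz": 0.097,"turn": 0,"gripper": 0.0876},
    {"tx": -0.146,"ty": 0,"tz": 0.129,"turn": 0,"gripper": 0.0876},
    {"tx": -0.18,"ty": 0,"tz": 0.16,"turn": 0,"gripper": 0.0876},
  ],
)

```text
time_s: 1.1
tcp_pos: [0.4523, 0.2234, 0.3006]
eef_rot: [-90.0, -0.0, 158.1]
contact_force: [1.1, 0.6, -0.1]
gripper_width: 0.0878
```

Request:
apply_moves(
  deltas=[
    {"tx": -0.037,"ty": 0,"tz": 0.032,"turn": -0.08,"gripper": 0.0876},
    {"tx": -0.073,"ty": 0,"tz": 0.065,"turn": -0.16,"gripper": 0.0876},
    {"tx": -0.11,"ty": 0,"tz": 0.097,"turn": -0.24,"gripper": 0.0876},
    {"tx": -0.146,"ty": 0,"tz": 0.129,"turn": -0.32,"gripper": 0.0876},
    {"tx": -0.18,"ty": 0,"tz": 0.16,"turn": -0.358,"gripper": 0.0876},
  ],
)

```text
time_s: 1.6
tcp_pos: [0.5596, 0.0078, 0.3004]
eef_rot: [-90.0, -0.0, 178.7]
contact_force: [1.2, 1.4, 0.1]
gripper_width: 0.0878
```

```bash
python3 d.py 0.575 -0.016 0.30 178.55; python3 -c "
from h import *
shot('wrist','w1'); print(r.get_state()['tcp_pos'],r.get_state()['joints'])"
```

```text
1.6 [0.5596 0.0078 0.3004] [-9.0000e+01 -1.0000e-02  1.7874e+02] F [1.23 1.44 0.15] w 0.0878
tx -0.0159 ty 0.0004 tz 0.0234 turn 0.0034 dist 0.028
[0.56136877 0.00312654 0.29985975] [ 20.36302864   8.03235356  -8.75801176   0.10057349 -73.30822457
  68.29144212]
```

View pics/w1.png

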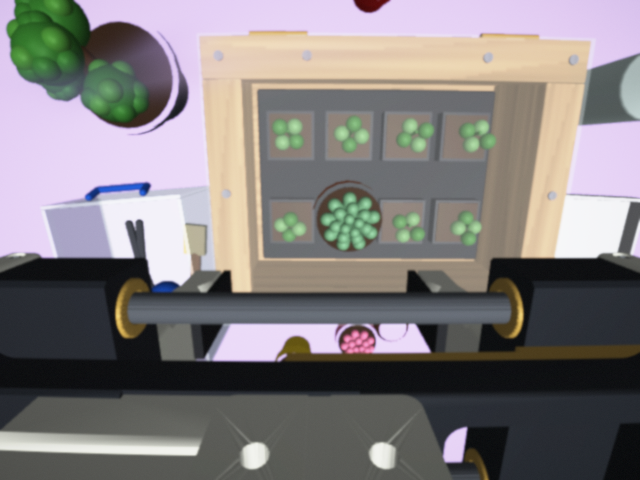

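The wrist view shows the succulent's rim centred at about (349,218), with the knob hidden behind the fingers. The arm was still settling, so I'll move over the pot and measure again.

Request:
apply_moves(
  deltas=[
    {"tx": -0.013,"ty": 0,"tz": 0.018,"turn": 0.003,"gripper": 0.0876},
    {"tx": -0.013,"ty": 0,"tz": 0.018,"turn": 0.003,"gripper": 0.0876},
    {"tx": -0.013,"ty": 0,"tz": 0.018,"turn": 0.003,"gripper": 0.0876},
  ],
)

```text
time_s: 1.95
tcp_pos: [0.5715, -0.0088, 0.3]
eef_rot: [-90.0, -0.1, 178.3]
contact_force: [0.0, 0.2, -0.3]
gripper_width: 0.0874
```

```bash
python3 d.py 0.575 -0.016 0.30 178.55; python3 -c "
from h import *
p,c=shot('wrist','w2'); print(r.get_state()['tcp_pos'])
a=p[130:290,220:440,::-1]; cv2.imwrite('pics/w2a.png',cv2.resize(a,None,fx=3.5,fy=3.5,interpolation=2))
"
```

```text
1.95 [ 0.5715 -0.0088  0.3   ] [-8.9990e+01 -7.0000e-02  1.7833e+02] F [ 0.03  0.16 -0.29] w 0.0874
tx -0.0037 ty -0.0000 tz 0.0071 turn -0.0038 dist 0.008
[ 0.57137388 -0.00829421  0.30019184]
```

View pics/w2a.png

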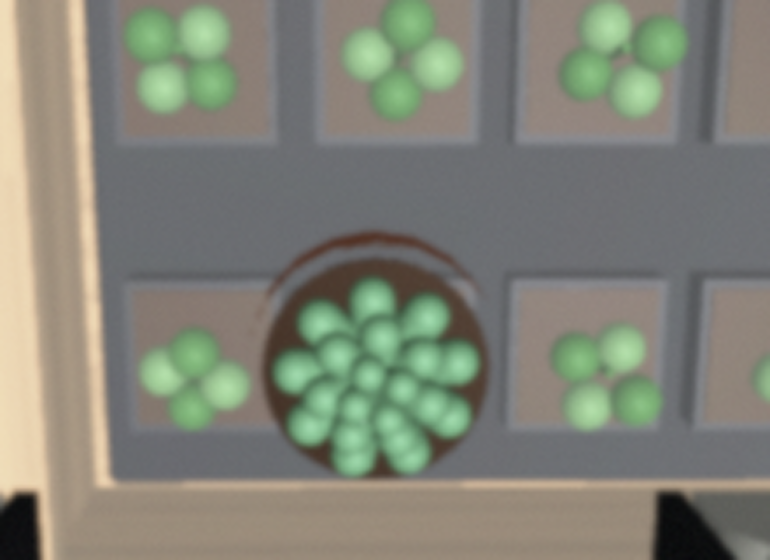

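```bash
python3 -c "
from h import *
for z in (.186,.194): print(onplane('wrist',np.array([[376,366]])/3.5+[220-.4,130-.4],z))
c=np.load('pics/w2.npz')['c']
s=c[190:275,285:370].reshape(-1,3); s=s[(s[:,2]>.15)]
for lo,hi in((.15,.17),(.17,.185),(.185,.197),(.197,.23)):
    q=s[(s[:,2]>lo)&(s[:,2]<hi)]; print(lo,len(q), q.min(0) if len(q) else '',q.max(0) if len(q) else '')
"; python3 d.py 0.576 -0.017 0.183 178.55
```

```text
[[ 0.57569804 -0.01526271  0.186     ]]
[[ 0.57764692 -0.01511037  0.194     ]]
0.15 4 [ 0.59885078 -0.01850375  0.1595066 ] [ 0.60010814 -0.00865556  0.16984956]
0.17 87 [ 0.58616927 -0.03843759  0.1752461 ] [0.60444505 0.0107113  0.18496772]
0.185 1021 [ 0.55218047 -0.03973255  0.18541782] [0.60454247 0.01157446 0.19594553]
0.197 2268 [ 0.55563451 -0.03660546  0.1984209 ] [0.598291   0.00640935 0.21894303]
2.0 [ 0.5714 -0.0083  0.3002] [-9.0000e+01 -4.0000e-02  1.7839e+02] F [-0.43 -0.44 -0.46] w 0.0877
tx -0.0050 ty 0.1172 tz 0.0086 turn -0.0028 dist 0.118
```

Request:
apply_moves(
  deltas=[
    {"tx": -0.0057,"ty": 0.03,"tz": 0.007,"turn": -0.003,"gripper": 0.0876},
    {"tx": -0.0057,"ty": 0.06,"tz": 0.007,"turn": -0.003,"gripper": 0.0876},
    {"tx": -0.0057,"ty": 0.09,"tz": 0.007,"turn": -0.003,"gripper": 0.0876},
    {"tx": -0.0057,"ty": 0.11,"tz": 0.007,"turn": -0.003,"gripper": 0.0876},
    {"tx": -0.0057,"ty": 0.117,"tz": 0.007,"turn": -0.003,"gripper": 0.0876},
  ],
)

```text
time_s: 2.5
tcp_pos: [0.5757, -0.0148, 0.1815]
eef_rot: [-90.0, -0.2, 178.6]
contact_force: [-0.8, 0.1, -0.7]
gripper_width: 0.0881
```

Request:
apply_moves(
  deltas=[
    {"tx": 0,"ty": 0,"tz": 0,"turn": 0,"gripper": 0.07},
    {"tx": 0,"ty": 0,"tz": 0,"turn": 0,"gripper": 0.06},
    {"tx": 0,"ty": 0,"tz": 0,"turn": 0,"gripper": 0.05},
    {"tx": 0,"ty": 0,"tz": 0,"turn": 0,"gripper": 0.05},
    {"tx": 0,"ty": 0,"tz": 0,"turn": 0,"gripper": 0.05},
  ],
  newtons=12,
)

```text
time_s: 3.0
tcp_pos: [0.5776, -0.0155, 0.1844]
eef_rot: [-90.0, 0.1, 178.6]
contact_force: [-1.4, 0.2, 2.6]
gripper_width: 0.0554
```

Request:
apply_moves(
  deltas=[
    {"tx": 0,"ty": -0.005,"tz": 0,"turn": 0,"gripper": 0.05},
    {"tx": 0,"ty": -0.015,"tz": 0,"turn": 0,"gripper": 0.05},
    {"tx": 0,"ty": -0.03,"tz": 0,"turn": 0,"gripper": 0.05},
    {"tx": 0,"ty": -0.05,"tz": 0,"turn": 0,"gripper": 0.05},
    {"tx": 0,"ty": -0.07,"tz": 0,"turn": 0,"gripper": 0.05},
  ],
  newtons=15,
)

```text
time_s: 3.5
tcp_pos: [0.5771, -0.0157, 0.2549]
eef_rot: [-90.0, -0.0, 178.6]
contact_force: [0.6, -0.2, -2.3]
gripper_width: 0.0552
```

```bash
python3 d.py 0.456 -0.325 0.25 178.55; python3 -c "
from h import *
shot('side','s1')"
```

```text
3.5 [ 0.5771 -0.0157  0.2549] [-90.    -0.   178.58] F [ 0.61 -0.24 -2.31] w 0.0552
tx 0.1134 ty 0.0049 tz 0.3122 turn 0.0004 dist 0.332
```

View pics/s1.png

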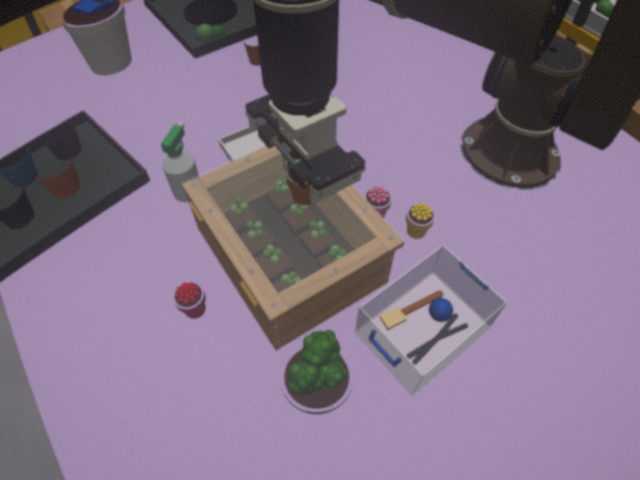

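The pot is held and clear of the lid. I'll carry it to the tray, a little outward of the tray's centre so that the gripper body clears the case.

Request:
apply_moves(
  deltas=[
    {"tx": 0.008,"ty": 0,"tz": 0.02,"turn": 0,"gripper": 0.05},
    {"tx": 0.02,"ty": 0,"tz": 0.05,"turn": 0,"gripper": 0.05},
    {"tx": 0.033,"ty": 0,"tz": 0.085,"turn": 0,"gripper": 0.05},
    {"tx": 0.048,"ty": 0,"tz": 0.123,"turn": 0,"gripper": 0.05},
    {"tx": 0.063,"ty": 0,"tz": 0.163,"turn": 0,"gripper": 0.05},
  ],
)

```text
time_s: 4.05
tcp_pos: [0.5095, -0.1781, 0.2542]
eef_rot: [-90.0, 0.0, 178.6]
contact_force: [1.1, -0.7, -0.7]
gripper_width: 0.0551
```

Request:
apply_moves(
  deltas=[
    {"tx": 0.016,"ty": 0,"tz": 0.04,"turn": 0,"gripper": 0.05},
    {"tx": 0.031,"ty": 0,"tz": 0.08,"turn": 0,"gripper": 0.05},
    {"tx": 0.046,"ty": 0,"tz": 0.118,"turn": 0,"gripper": 0.05},
    {"tx": 0.058,"ty": 0,"tz": 0.15,"turn": 0,"gripper": 0.05},
    {"tx": 0.066,"ty": 0,"tz": 0.169,"turn": 0,"gripper": 0.05},
  ],
)

```text
time_s: 4.55
tcp_pos: [0.4388, -0.3464, 0.2541]
eef_rot: [-90.0, 0.0, 178.5]
contact_force: [0.2, 0.9, -1.8]
gripper_width: 0.0554
```

Request:
apply_moves(
  deltas=[
    {"tx": 0,"ty": 0.02,"tz": 0,"turn": 0,"gripper": 0.05},
    {"tx": 0,"ty": 0.05,"tz": 0,"turn": 0,"gripper": 0.05},
    {"tx": 0,"ty": 0.08,"tz": 0,"turn": 0,"gripper": 0.05},
    {"tx": 0,"ty": 0.1,"tz": 0,"turn": 0,"gripper": 0.05},
    {"tx": 0,"ty": 0.11,"tz": 0,"turn": 0,"gripper": 0.05},
  ],
)

```text
time_s: 5.05
tcp_pos: [0.4391, -0.3441, 0.142]
eef_rot: [-90.1, -0.1, 178.6]
contact_force: [-0.0, -1.3, -1.1]
gripper_width: 0.0552
```

```bash
python3 d.py 0.44 -0.345 0.049 178.55; python3 -c "
from h import *
p,c=shot('top','t1');shot('wrist','w3')
print(r.get_state()['tcp_pos'])"
```

```text
5.05 [ 0.4391 -0.3441  0.142 ] [-9.0050e+01 -1.3000e-01  1.7855e+02] F [-0.03 -1.34 -1.1 ] w 0.0552
tx -0.0011 ty 0.0930 tz 0.0010 turn 0.0001 dist 0.093
[ 0.43952169 -0.34417326  0.14273066]
```

View pics/t1.png

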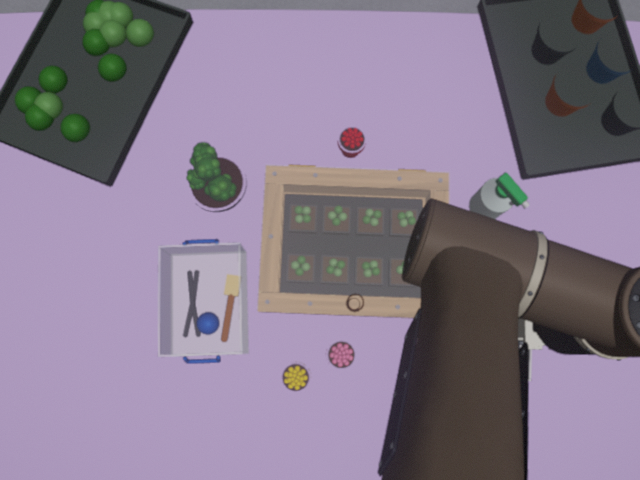

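View pics/w3.png

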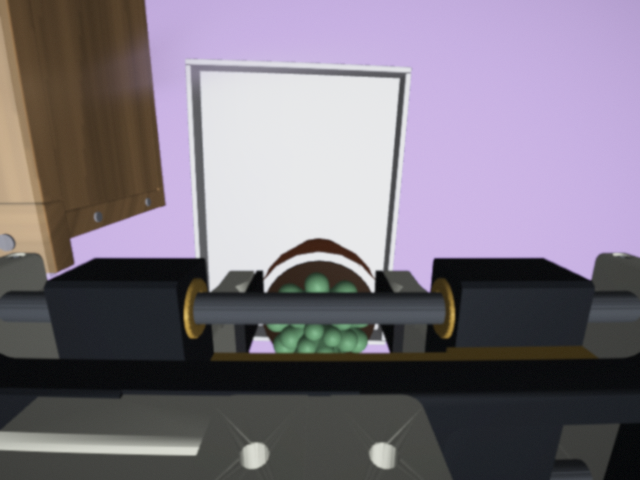

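The wrist view shows the pot between the fingers, above the tray floor and inside both long walls. I'll lower it now.

Request:
apply_moves(
  deltas=[
    {"tx": 0,"ty": 0.02,"tz": 0,"turn": 0,"gripper": 0.05},
    {"tx": 0,"ty": 0.045,"tz": 0,"turn": 0,"gripper": 0.05},
    {"tx": 0,"ty": 0.065,"tz": 0,"turn": 0,"gripper": 0.05},
    {"tx": 0,"ty": 0.078,"tz": 0,"turn": 0,"gripper": 0.05},
    {"tx": 0,"ty": 0.083,"tz": 0,"turn": 0,"gripper": 0.05},
  ],
)

```text
time_s: 5.65
tcp_pos: [0.4402, -0.3444, 0.0604]
eef_rot: [-90.0, -0.0, 178.6]
contact_force: [0.1, -0.4, -1.1]
gripper_width: 0.0552
```

Request:
apply_moves(
  deltas=[
    {"tx": 0,"ty": 0.002,"tz": 0,"turn": 0,"gripper": 0.05},
    {"tx": 0,"ty": 0.004,"tz": 0,"turn": 0,"gripper": 0.05},
    {"tx": 0,"ty": 0.006,"tz": 0,"turn": 0,"gripper": 0.05},
    {"tx": 0,"ty": 0.006,"tz": 0,"turn": 0,"gripper": 0.05},
  ],
)

```text
time_s: 6.05
tcp_pos: [0.4402, -0.3444, 0.0549]
eef_rot: [-90.0, 0.0, 178.6]
contact_force: [0.7, 0.4, -0.7]
gripper_width: 0.0554
```

Request:
apply_moves(
  deltas=[
    {"tx": 0,"ty": 0.001,"tz": 0,"turn": 0,"gripper": 0.05},
    {"tx": 0,"ty": 0.002,"tz": 0,"turn": 0,"gripper": 0.05},
    {"tx": 0,"ty": 0.003,"tz": 0,"turn": 0,"gripper": 0.05},
    {"tx": 0,"ty": 0.003,"tz": 0,"turn": 0,"gripper": 0.05},
  ],
)

```text
time_s: 6.45
tcp_pos: [0.4399, -0.3443, 0.0514]
eef_rot: [-90.0, -0.0, 178.6]
contact_force: [-1.0, 0.6, -0.7]
gripper_width: 0.0553
```

Request:
apply_moves(
  deltas=[
    {"tx": 0,"ty": 0.001,"tz": 0,"turn": 0,"gripper": 0.05},
    {"tx": 0,"ty": 0.0015,"tz": 0,"turn": 0,"gripper": 0.05},
    {"tx": 0,"ty": 0.0015,"tz": 0,"turn": 0,"gripper": 0.05},
  ],
)

```text
time_s: 6.75
tcp_pos: [0.4401, -0.3444, 0.0504]
eef_rot: [-90.0, 0.0, 178.6]
contact_force: [-1.3, 1.2, 4.4]
gripper_width: 0.0551
```

Contact is 4.4 N up, so the pot is resting on the tray floor. I'll release it gently.

Request:
apply_moves(
  deltas=[
    {"tx": 0,"ty": 0,"tz": 0,"turn": 0,"gripper": 0.06},
    {"tx": 0,"ty": 0,"tz": 0,"turn": 0,"gripper": 0.068},
    {"tx": 0,"ty": 0,"tz": 0,"turn": 0,"gripper": 0.076},
    {"tx": 0,"ty": 0,"tz": 0,"turn": 0,"gripper": 0.076},
  ],
)

```text
time_s: 7.15
tcp_pos: [0.44, -0.3444, 0.05]
eef_rot: [-90.0, -0.0, 178.6]
contact_force: [0.3, -0.8, -0.0]
gripper_width: 0.0742
```

Request:
apply_moves(
  deltas=[
    {"tx": 0,"ty": -0.01,"tz": 0,"turn": 0,"gripper": 0.076},
    {"tx": 0,"ty": -0.03,"tz": 0,"turn": 0,"gripper": 0.076},
    {"tx": 0,"ty": -0.07,"tz": 0,"turn": 0,"gripper": 0.076},
    {"tx": 0,"ty": -0.12,"tz": 0,"turn": 0,"gripper": 0.076},
    {"tx": 0,"ty": -0.17,"tz": 0,"turn": 0,"gripper": 0.076},
  ],
)

```text
time_s: 7.65
tcp_pos: [0.4395, -0.3442, 0.2225]
eef_rot: [-90.0, -0.0, 178.6]
contact_force: [1.7, -1.3, 0.1]
gripper_width: 0.0761
```

```bash
python3 -c "
from h import *
shot('wrist','w4')"; python3 d.py 0.4745 -0.0553 0.25 178.55
```

```text
7.7 [ 0.4429 -0.3466  0.2321] [-89.61   0.61 178.68] F [ 3.34 -3.36  9.62] w 0.0759
tx -0.0251 ty -0.0196 tz -0.2919 turn 0.0022 dist 0.294
```

View pics/w4.png

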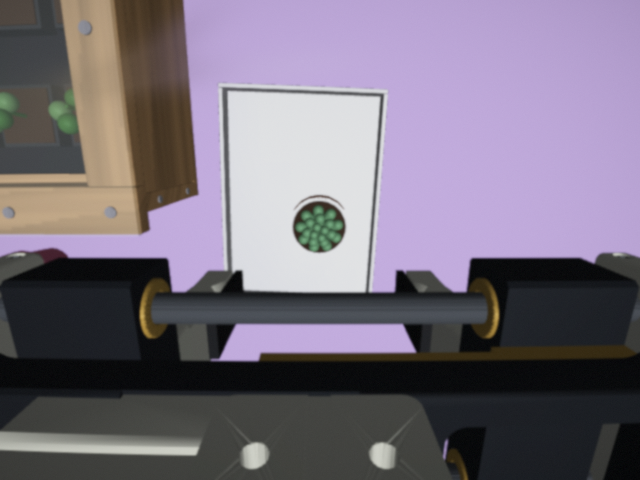

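The succulent stands upright in the tray at (319,227). Next, the knob.

Request:
apply_moves(
  deltas=[
    {"tx": -0.003,"ty": -0.02,"tz": -0.025,"turn": 0,"gripper": 0.06},
    {"tx": -0.006,"ty": -0.03,"tz": -0.065,"turn": 0,"gripper": 0.06},
    {"tx": -0.01,"ty": -0.03,"tz": -0.11,"turn": 0,"gripper": 0.06},
    {"tx": -0.015,"ty": -0.03,"tz": -0.155,"turn": 0,"gripper": 0.06},
    {"tx": -0.019,"ty": -0.03,"tz": -0.2,"turn": 0,"gripper": 0.06},
  ],
)

```text
time_s: 8.2
tcp_pos: [0.4638, -0.1434, 0.2511]
eef_rot: [-90.0, 0.1, 178.6]
contact_force: [0.8, 0.6, 0.3]
gripper_width: 0.06
```

Request:
apply_moves(
  deltas=[
    {"tx": -0.004,"ty": 0,"tz": -0.04,"turn": 0,"gripper": 0.06},
    {"tx": -0.006,"ty": 0,"tz": -0.068,"turn": 0,"gripper": 0.06},
    {"tx": -0.008,"ty": 0,"tz": -0.085,"turn": 0,"gripper": 0.06},
    {"tx": -0.0085,"ty": 0,"tz": -0.09,"turn": 0,"gripper": 0.06},
    {"tx": -0.0085,"ty": 0,"tz": -0.09,"turn": 0,"gripper": 0.06},
  ],
)

```text
time_s: 8.7
tcp_pos: [0.4747, -0.0547, 0.2506]
eef_rot: [-90.0, 0.0, 178.7]
contact_force: [-0.2, -0.5, 0.9]
gripper_width: 0.0601
```

```bash
python3 d.py 0.4745 -0.0553 0.165 178.55;python3 -c "
from h import *
shot('wrist','w5')
a=cv2.imread('pics/w5.png')[200:420,200:440]
cv2.imwrite('pics/w5a.png',cv2.resize(a,None,fx=2.5,fy=2.5))
shot('top','t2'); print(r.get_state()['tcp_pos'])"
```

```text
8.7 [ 0.4747 -0.0547  0.2506] [-9.0010e+01  3.0000e-02  1.7866e+02] F [-0.17 -0.52  0.86] w 0.0601
tx 0.0003 ty 0.0856 tz 0.0006 turn 0.0019 dist 0.086
[ 0.47454226 -0.05562621  0.25027152]
```

View pics/w5.png

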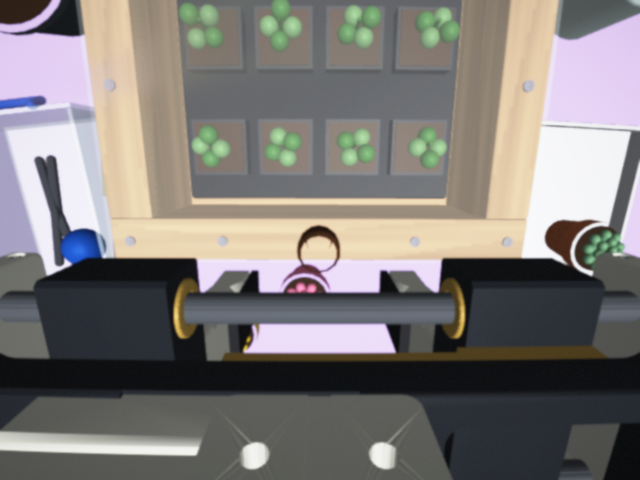

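View pics/t2.png

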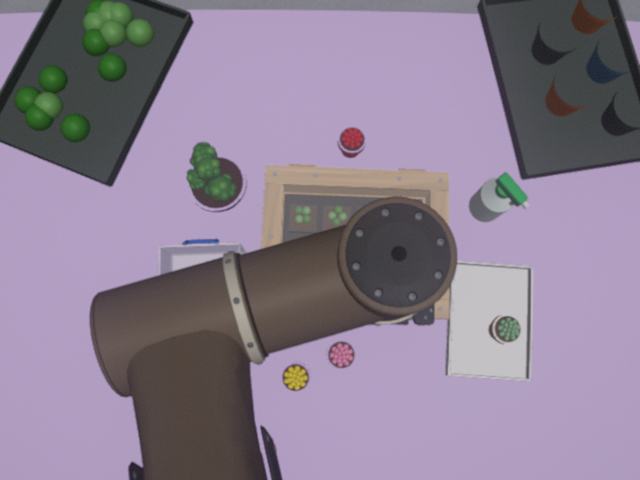

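The top view shows the succulent in the tray at (508,329) with the tray unmoved. The wrist view has the knob at (319,250), midway between the fingers.

```bash
python3 -c "
from h import *
print(onplane('wrist',[[319,252],[319,247]],.170), onplane('wrist',[[319,249]],.164))"; python3 d.py 0.4745 -0.0553 0.165 178.55
```

```text
[[ 0.47484437 -0.05621799  0.17      ]
 [ 0.47838457 -0.05630212  0.17      ]] [[ 0.47523706 -0.05623389  0.164     ]]
8.8 [ 0.4745 -0.0556  0.2503] [-9.0000e+01  1.0000e-02  1.7857e+02] F [ 0.07 -0.37  0.  ] w 0.06
tx 0.0001 ty 0.0853 tz -0.0003 turn 0.0003 dist 0.085
```

Request:
apply_moves(
  deltas=[
    {"tx": -0.0005,"ty": 0.02,"tz": 0,"turn": 0,"gripper": 0.06},
    {"tx": -0.0005,"ty": 0.045,"tz": 0,"turn": 0,"gripper": 0.06},
    {"tx": -0.0005,"ty": 0.07,"tz": 0,"turn": 0,"gripper": 0.06},
    {"tx": -0.0005,"ty": 0.083,"tz": 0,"turn": 0,"gripper": 0.06},
    {"tx": -0.0005,"ty": 0.087,"tz": 0,"turn": 0,"gripper": 0.06},
  ],
)

```text
time_s: 9.3
tcp_pos: [0.4741, -0.0563, 0.1616]
eef_rot: [-90.0, -0.2, 178.5]
contact_force: [0.2, -0.6, 0.6]
gripper_width: 0.06
```

Request:
apply_moves(
  deltas=[
    {"tx": 0,"ty": 0,"tz": 0,"turn": 0,"gripper": 0.045},
    {"tx": 0,"ty": 0,"tz": 0,"turn": 0,"gripper": 0.035},
    {"tx": 0,"ty": 0,"tz": 0,"turn": 0,"gripper": 0.022},
    {"tx": 0,"ty": 0,"tz": 0,"turn": 0,"gripper": 0.022},
    {"tx": 0,"ty": 0,"tz": 0,"turn": 0,"gripper": 0.022},
  ],
  newtons=25,
)

```text
time_s: 9.8
tcp_pos: [0.4756, -0.0544, 0.1636]
eef_rot: [-90.1, 0.1, 178.6]
contact_force: [-0.7, 3.9, 2.5]
gripper_width: 0.029
```

Request:
apply_moves(
  deltas=[
    {"tx": -0.0013,"ty": -0.0064,"tz": 0,"turn": 0,"gripper": 0.022},
    {"tx": -0.0026,"ty": -0.0127,"tz": 0,"turn": 0,"gripper": 0.022},
    {"tx": -0.0047,"ty": -0.021,"tz": 0,"turn": 0,"gripper": 0.022},
    {"tx": -0.0072,"ty": -0.0293,"tz": 0,"turn": 0,"gripper": 0.022},
    {"tx": -0.0099,"ty": -0.0375,"tz": 0,"turn": 0,"gripper": 0.022},
  ],
)

```text
time_s: 10.3
tcp_pos: [0.4855, -0.0547, 0.2012]
eef_rot: [-90.1, 0.0, 178.6]
contact_force: [2.5, 2.7, -4.4]
gripper_width: 0.029
```

```bash
python3 -c "
from h import *
s=r.get_state();print(s['contact_force'],s['moment'])
shot('side','s2')"
```

```text
[ 2.48838958  2.71907485 -4.35594569] [ 1.6136124  -0.89510463 -0.00683993]
```

View pics/s2.png

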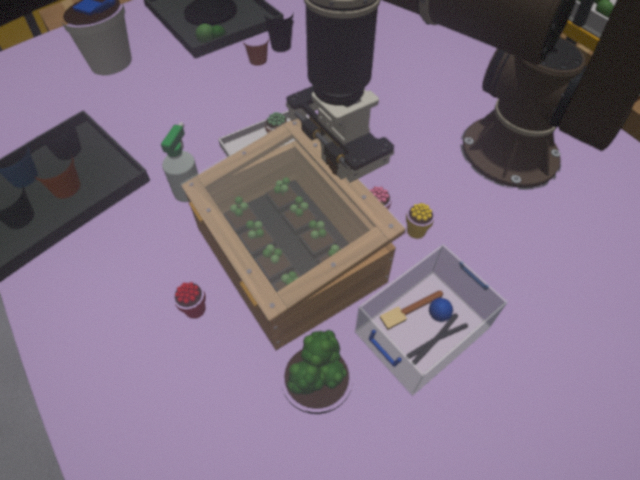

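Request:
apply_moves(
  deltas=[
    {"tx": -0.0046,"ty": -0.0121,"tz": 0,"turn": 0,"gripper": 0.022},
    {"tx": -0.0098,"ty": -0.0239,"tz": 0,"turn": 0,"gripper": 0.022},
    {"tx": -0.0156,"ty": -0.0354,"tz": 0,"turn": 0,"gripper": 0.022},
    {"tx": -0.022,"ty": -0.0467,"tz": 0,"turn": 0,"gripper": 0.022},
    {"tx": -0.029,"ty": -0.0575,"tz": 0,"turn": 0,"gripper": 0.022},
  ],
)

```text
time_s: 10.85
tcp_pos: [0.5144, -0.0554, 0.2585]
eef_rot: [-90.1, -0.0, 178.6]
contact_force: [3.7, 4.8, -6.8]
gripper_width: 0.0291
```

Request:
apply_moves(
  deltas=[
    {"tx": -0.0076,"ty": -0.0105,"tz": 0,"turn": 0,"gripper": 0.022},
    {"tx": -0.0157,"ty": -0.0206,"tz": 0,"turn": 0,"gripper": 0.022},
    {"tx": -0.0243,"ty": -0.0302,"tz": 0,"turn": 0,"gripper": 0.022},
    {"tx": -0.0334,"ty": -0.0394,"tz": 0,"turn": 0,"gripper": 0.022},
    {"tx": -0.043,"ty": -0.0481,"tz": 0,"turn": 0,"gripper": 0.022},
  ],
)

```text
time_s: 11.35
tcp_pos: [0.5567, -0.0565, 0.3062]
eef_rot: [-90.1, -0.1, 178.6]
contact_force: [0.3, 4.6, -4.7]
gripper_width: 0.029
```

Request:
apply_moves(
  deltas=[
    {"tx": -0.005,"ty": -0.0042,"tz": 0,"turn": 0,"gripper": 0.022},
    {"tx": -0.0099,"ty": -0.0082,"tz": 0,"turn": 0,"gripper": 0.022},
    {"tx": -0.0152,"ty": -0.012,"tz": 0,"turn": 0,"gripper": 0.022},
    {"tx": -0.0204,"ty": -0.0158,"tz": 0,"turn": 0,"gripper": 0.022},
    {"tx": -0.0204,"ty": -0.0158,"tz": 0,"turn": 0,"gripper": 0.022},
  ],
)

```text
time_s: 11.85
tcp_pos: [0.5773, -0.0571, 0.3222]
eef_rot: [-90.0, -0.1, 178.6]
contact_force: [-2.0, 6.5, -1.8]
gripper_width: 0.0289
```

```bash
python3 -c "
from h import *
shot('side','s3');shot('top','t3');shot('wrist','w6');s=r.get_state();print(s['time_s'],s['tcp_pos'],s['contact_force'],s['moment'],s['gripper_width'])"
```

```text
12.0 [ 0.5767672  -0.05702227  0.32176023] [-1.96614169  5.68854716 -2.04772515] [ 1.83435848  0.69262606 -0.00813996] 0.028823127095450107
```

View pics/s3.png

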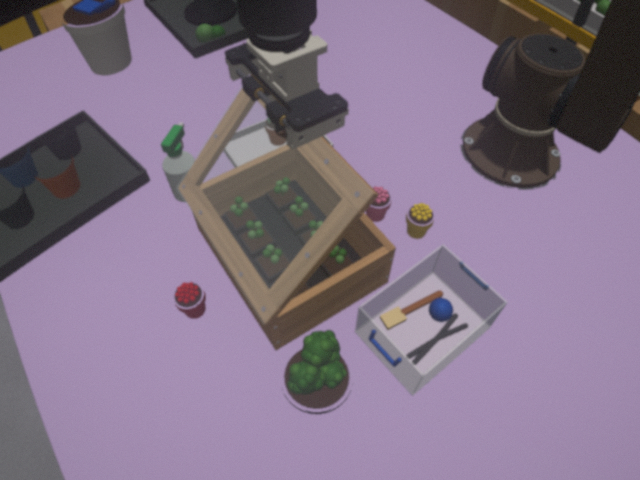

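View pics/t3.png

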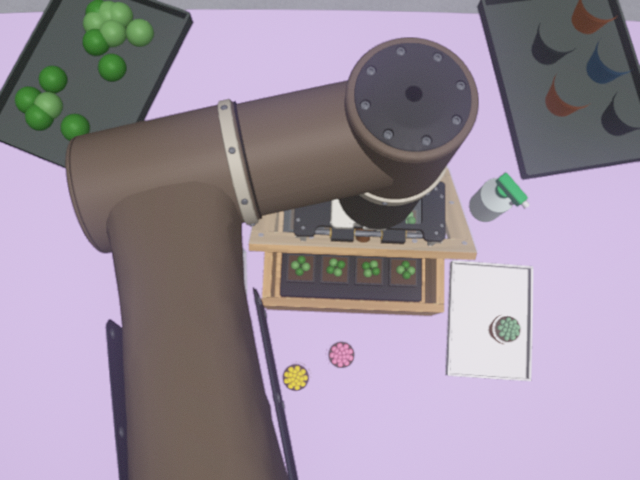

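View pics/w6.png

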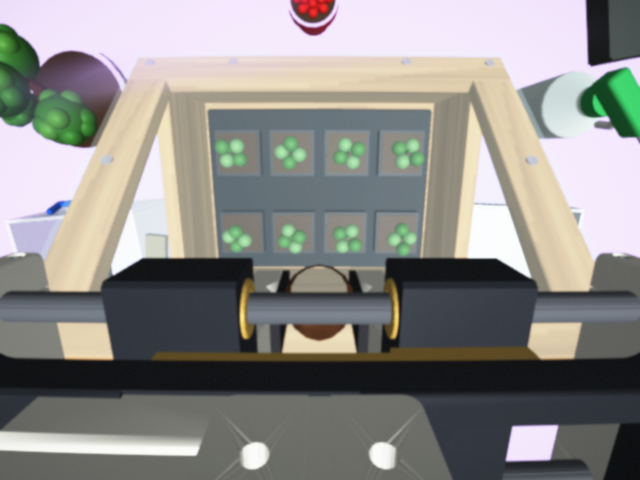

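The lid is up, with the knob still gripped at 29 mm and the succulent upright in the tray. I'll measure the opening angle from depth.

```bash
python3 - <<'E'
from h import *
def fit(P):
    for _ in range(5):
        c=P.mean(0); n=np.linalg.svd(P-c)[2][2]; d=np.abs((P-c)@n); k=d<max(.002,2*d.std()); 
        if k.all():break
        P=P[k]
    n*=np.sign(n[2]); return n,len(P),d.std(),c
c=np.load('pics/w6.npz')['c']
def patch(c,pts,h=3): return np.vstack([c[y-h:y+h+1,x-h:x+h+1].reshape(-1,3) for x,y in pts])
ptsW=[(150,70),(230,70),(320,72),(400,70),(485,70),(107,155),(128,120),(90,195),(75,235),(530,155),(510,120),(548,195),(560,235)]
for x,y in ptsW: print((x,y),c[y,x].round(3))
P=patch(c,ptsW); P=P[np.isfinite(P).all(1)]
n,k,s,m=fit(P); print('wrist',n.round(3),k,s,m,'angle',np.degrees(np.arctan2(np.hypot(n[0],n[1]),n[2])))
c=np.load('pics/s3.npz')['c']
pts=[(x,int(300-(x-270)*(300-190)/(360-270))) for x in range(272,358,8)]+[(190+i*6,185-i*10) for i in range(2,7)]
P=patch(c,pts,1);
for x,y in pts: print((x,y),c[y,x].round(3))
P=P[np.isfinite(P).all(1)]
n,k,s,m=fit(P); print('side',n.round(3),k,s,'angle',np.degrees(np.arctan2(np.hypot(n[0],n[1]),n[2])))
E
```

```text
(150, 70) [0.715 0.084 0.151]
(230, 70) [0.713 0.015 0.152]
(320, 72) [ 0.709 -0.061  0.155]
(400, 70) [ 0.709 -0.129  0.154]
(485, 70) [ 0.709 -0.203  0.151]
(107, 155) [0.645 0.089 0.223]
(128, 120) [0.671 0.086 0.194]
(90, 195) [0.62  0.09  0.246]
(75, 235) [0.598 0.091 0.265]
(530, 155) [ 0.638 -0.208  0.22 ]
(510, 120) [ 0.664 -0.204  0.196]
(548, 195) [ 0.613 -0.208  0.245]
(560, 235) [ 0.591 -0.205  0.265]
wrist [ 0.701 -0.017  0.713] 631 0.00036358595008067893 [ 0.66153039 -0.05918119  0.20093822] angle 44.51996674180495
(272, 297) [0.705 0.086 0.159]
(280, 287) [0.69  0.087 0.177]
(288, 278) [0.676 0.088 0.189]
(296, 268) [0.662 0.089 0.205]
(304, 258) [0.647 0.089 0.22 ]
(312, 248) [0.633 0.088 0.232]
(320, 238) [0.62  0.089 0.247]
(328, 229) [0.607 0.09  0.259]
(336, 219) [0.594 0.091 0.273]
(344, 209) [0.581 0.091 0.285]
(352, 199) [0.569 0.091 0.299]
(202, 165) [ 0.674 -0.195  0.185]
(208, 155) [ 0.658 -0.198  0.199]
(214, 145) [ 0.643 -0.198  0.214]
(220, 135) [ 0.629 -0.198  0.23 ]
(226, 125) [ 0.615 -0.197  0.246]
side [ 0.701 -0.02   0.713] 139 0.0004506153150254282 angle 44.54224228102479
```

Both cameras give 44.5°. I'll add a small correction, then hold.

Request:
apply_moves(
  deltas=[
    {"tx": -0.0007,"ty": -0.0005,"tz": 0,"turn": 0,"gripper": 0.022},
    {"tx": -0.0015,"ty": -0.001,"tz": 0,"turn": 0,"gripper": 0.022},
    {"tx": -0.0015,"ty": -0.001,"tz": 0,"turn": 0,"gripper": 0.022},
    {"tx": -0.0015,"ty": -0.001,"tz": 0,"turn": 0,"gripper": 0.022},
    {"tx": -0.0015,"ty": -0.001,"tz": 0,"turn": 0,"gripper": 0.022},
  ],
)

```text
time_s: 12.5
tcp_pos: [0.5782, -0.0571, 0.3227]
eef_rot: [-90.0, -0.1, 178.6]
contact_force: [-2.0, 5.3, -2.8]
gripper_width: 0.029
```

Request:
apply_moves(
  deltas=[
    {"tx": 0,"ty": 0,"tz": 0,"turn": 0,"gripper": 0.022},
    {"tx": 0,"ty": 0,"tz": 0,"turn": 0,"gripper": 0.022},
    {"tx": 0,"ty": 0,"tz": 0,"turn": 0,"gripper": 0.022},
    {"tx": 0,"ty": 0,"tz": 0,"turn": 0,"gripper": 0.022},
    {"tx": 0,"ty": 0,"tz": 0,"turn": 0,"gripper": 0.022},
  ],
)

```text
time_s: 13.0
tcp_pos: [0.5781, -0.0571, 0.3227]
eef_rot: [-90.1, -0.1, 178.6]
contact_force: [-0.9, 5.5, -2.5]
gripper_width: 0.0291
```

```bash
python3 - <<'E'
from h import *
p,c=shot('wrist','w7')
pts=[(150,70),(230,70),(400,70),(485,70),(107,155),(128,120),(90,195),(75,235),(530,155),(510,120),(548,195),(560,235)]
P=np.vstack([c[y-3:y+4,x-3:x+4].reshape(-1,3) for x,y in pts]);P=P[np.isfinite(P).all(1)]
n=np.linalg.svd(P-P.mean(0))[2][2]; n*=np.sign(n[2]); print('wrist',np.degrees(np.arccos(n[2])))
p,c=shot('side','s4')
pts=[(x,int(300-(x-270)*(300-190)/(360-270))) for x in range(272,358,8)]+[(190+i*6,185-i*10) for i in range(2,7)]
P=np.vstack([c[y-1:y+2,x-1:x+2].reshape(-1,3) for x,y in pts]);P=P[np.isfinite(P).all(1)]
n=np.linalg.svd(P-P.mean(0))[2][2]; n*=np.sign(n[2]); print('side',np.degrees(np.arccos(n[2])))
s=r.get_state();print(s['time_s'],s['tcp_pos'],s['contact_force'],s['gripper_width'])
E
```

```text
wrist 44.89314451184615
side 44.95741722953487
13.1 [ 0.57814103 -0.05709595  0.32271677] [-1.35063437  6.16681566 -1.72980257] 0.02916143708622582
```

The lid is at 44.9° and steady, so I'm handing in.

```bash
python3 -c "
from plant import r
r.close_job()"
```

```text
the job is handed in; nothing more can be done
```

I moved the succulent from the lid into the white tray, where it stands upright. Then I raised the lid by its knob to 45° and handed the job in at 13.1 s, still gripping it.

- **Lid angle:** depth measurements gave 44.9° from the wrist camera and 45.0° from the side camera. The knob was gripped at 29 mm, and the pose did not change over a 0.5 s hold.
- **Forces:** the last wrist force reading was about 7 N. The highest in any reading was about 11 N, in one taken right after the fast lift away from the tray.
- **Other objects:** the pictures show the tray, bonsai, spray bottle, tote and look-alikes where they started. I checked this by eye and did not measure it.

No check failed. The wrist and top cameras put the pot and the knob within about 2 mm of each other.

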